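Close up the painter's box

ROBOT

A 6-joint arm with a two-finger parallel gripper is mounted at the origin on the work surface. World frame = base frame: x ahead of the robot, y to its left, z up, the work surface at z = 0. Lengths are in m, angles in rad, forces in N, time in s.
With the tool pointing down it reaches from about 0.375 to 0.975 m from the base axis. Payload 3.8 kg.
Tool frame: the origin (TCP) lies midway between the tips of the shut fingers; the grasp point (between the pads) lies 19 mm behind it; z points along the fingers, y is the line along which they close (so a half turn about z gives the same grasp; the last joint's range is limited). The gripper opens to 85 mm and grips with 20 to 120 N. Pads are 22 mm wide; open, the fingers measure 114 mm over their backs; the gripper's body (76 mm by 85 mm) begins 54 mm behind the grasp point. The pads swing forward as they close: fully open they stand 13 mm farther back than shut.
Start: joints at [-1.337, 0.264, 1.604, -0, 1.274, -0.037], TCP at [0.181, -0.65, 0.231] pointing down, gripper open.
Joint ranges: [-2.63, 2.63], [-0.94, 2.18], [0.31, 2.57], [-1.31, 4.45], [0, 2.66], [-2.55, 2.55]. Speed limits (rad/s): [2.57, 2.57, 3.14, 3.14, 3.14, 3.14].

INTERFACE

Orientations are given as a rotation vector (axis times angle).
In Python, from workcell import read_state, vision, ticket gives the robot as it stands. The module is installed in compiled form; this text tells all that it offers.
- The arm moves only by the tool jog_arm, never from a script. Its arguments are lists of equal length, an entry for each row: "turn": the turn, a rotation vector about the tool's x, y, z in rad, a list of three; "delta_pos": the shift along the tool's x, y, z in m, a list of three; "gripper": the finger opening in m, from 0 to 0.0854. In form: {"turn": [[rx, ry, rz], ...], "delta_pos": [[dx, dy, dz], ...], "gripper": [gripper, ...]}. A call has 1 to 20 rows; each row shifts and turns the commanded pose from where the row before left it, along the tool's axes as they then stand; what a row does not reach is not made up. A row lasts 1/12 s, in which the tool goes at most 41.7 mm and 7.16 degrees, less where a joint would pass 70% of its speed; a pose out of reach is approached as far as the arm can. A call with a gripper value outside its range is refused whole. The fingers move at their own pace and stop on an object; "grip_force" is the grip in N (left out, the last holds). Time passes only in rows, so rows that do not move let the fingers close. It gives the time, the measured TCP pose, the force, the opening and the grip force at its end, in the units of the state.
- read_state(): the state, without advancing time (a new reading comes with each control period).
- vision.read_camera(name): name is "scene" or "top" or "wrist"; returns the picture (400x640x3 uint8, red, green, blue); there is no depth.
- vision.calibration(name): a dict with "vfov" (degrees; the focal length in pixels is half the picture's height over the tangent of half this angle, whatever the lens; pixels are square), "cx", "cy" (the principal point, pixels), "dist" ([k1, k2, p1, p2, k3] as OpenCV has them; the pictures are not rectified), "R" (3x3) and "t" (3): a world point X has camera coordinates R X + t; the wrist camera has in their place "mount" (4x4, takes a point from camera to tool coordinates, whose origin is the TCP and whose axes are the flange's). Camera axes: x right, y down, z forward; pixel columns grow to the right and rows downward; lengths in m; the calibration is good to about 2 mm. A picture is of the moment at which its call begins: read the wrist's pose just before it. calibration takes no time and is no camera call.
- ticket.finish_job(): hands the job in; it is judged then, once.
The state is a dict: "time": time; "q": joint angles; "joint_vel": joint speeds; "joint_torque": joint torques, N m; "tool_pos": TCP position; "tcp_rot": TCP orientation; "wrist_force": force on the tool from outside, world axes, zero at the start; "torque": the same for the moment, N m; "width": opening from 0.0 (shut) to 1.0 (fully open); "grip_force": force on a finger pad.
Only numpy, scipy, OpenCV 4.12 (cv2) and the standard library are available. Lean on these libraries where they do the work, as an engineer would, in place of code of your own. Each camera call takes 0.05 s, during which the arm holds its last target. There are 200 camera calls.

TASK

Close up the wooden paint box: with your fingertips push both of its drawers fully home, and push its lid all the way down, lowering it gently rather than slamming it. Only push, in any order: do not pick anything up, and leave the brush jar, the cup and the paint tubes where they are.

Things in the scene. Friction and masses are not known exactly. Their poses are not given: they have to be found in the camera images.
- paintbox: Brown wooden paint box, firmly fixed to the table (it does not shift when pushed): 180 mm deep (x), 320 mm wide (y), 82 mm high without the lid. Two drawers lie side by side in its lower half and open at its front (-x side); above them is an open tray, its floor at 50 mm and its rim at 82 mm, that the lid covers. Origin: centre of the underside, on the table. x points from the front to the hinge side at the back, y to the left, z up.
- drawer_left (a joint): How far the left (+y) drawer is pulled out, in m: 0 fully shut (end stop), grows as it comes out along the box's -x, by 110 mm at most. It starts 25 to 80 mm open, slides stiffly (about 2 N) and stays where it is left.
- drawer_right (a joint): The same for the right (-y) drawer.
- drawer_left_front (a point): Centre of the outer face of the left drawer's front panel (dark wood, 154 mm wide, 43 mm high, from 5 to 48 mm above the table, 10 mm thick); moves with the drawer. A brass knob, 16 mm across, stands out 14 mm from this point; the flat panel beside it is free. With the drawer shut the point lies at x = -100, y = +80, z = 26.5 mm in the box's frame. Axes as the box's.
- drawer_right_front (a point): The same on the right drawer; with the drawer shut at x = -100, y = -80, z = 26.5 mm in the box's frame.
- lid (a joint): Lid angle in rad: 0 shut flat on the rim, grows as the front edge of the lid rises and swings back; starts 0.95 to 1.25. The hinge is stiff with friction, so the lid stays where it is left and does not fall. It must be pushed down on its outer face; a few N near the front edge are enough.
- lid_hinge (a point): Middle of the lid's hinge axis, which runs along the box's y, at x = +90, y = 0, z = 82 mm in the box's frame.
- lid_edge (a point): Middle of the lid's free (front) edge, on its outer face. The lid is a flat wooden board 180 mm from hinge to free edge, 320 mm wide, 10 mm thick; its inner face passes through the hinge axis and its outer face (the one with brass hinge leaves, looking up when shut) lies 10 mm beyond. Its x axis runs along the board from the free edge to the hinge, its z axis out of the outer face.
- brush_jar: Glass jar with brushes, 80 mm across, 110 mm high (220 mm with the brushes), loose on the table to the left or right of the box. Origin: centre of its underside. Leave alone.
- cup: Cardboard drinking cup with a white lid, 84 mm across, 127 mm high, loose on the table on the other side of the box. Origin: centre of its underside. Leave alone.
- tube_tray: Metal paint tube, about 100 x 30 x 18 mm, lying loose in the tray of the box, lower than the rim. Origin: centre of its underside. Leave alone.
- tube_table: A like paint tube lying loose on the table beside the box's front. Origin: centre of its underside. Leave alone.

How it is judged:
At the end, for the whole second after the job is handed in: Both drawers within 6 mm of fully shut, the lid within 0.04 rad (about 7 mm at its front edge) of shut, one tube still in the tray under the lid, and the jar, the cup and the other tube within 30 mm of where they stood (value of joint each of drawer_left, drawer_right below 0.006 m and value of joint lid below 0.04 rad and z of tube_tray in the frame of paintbox between 0.04 and 0.07 m and distance of each of tube_table, brush_jar, cup from where it was at the start of the episode below 0.03 m); the robot touches nothing.
It fails at once if the brush jar or the cup is moved more than 30 mm, lifted or tipped more than 0.3 rad (distance of any of brush_jar, cup from where it was at the start of the episode above 0.03 m or angle between any of brush_jar, cup's own z axis and vertical above 0.3 rad).
It fails at once if a paint tube is moved more than 30 mm or picked up (distance of any of tube_tray, tube_table from where it was at the start of the episode above 0.03 m).
It fails at once if the lid is slammed (turns shut faster than 3.5 rad/s) (velocity of joint lid below -3.5 rad/s).
It fails at once if the lid is lifted farther open (beyond 1.45 rad) or a drawer pulled farther out (beyond 100 mm) (value of joint lid above 1.45 rad or value of joint any of drawer_left, drawer_right above 0.1 m).
It also fails if it takes over 56 s, if anything falls off the work surface, if the arm or the gripper's body presses on something with over 40 N, if the wrist force passes 120 N, or if a joint passes its speed limit or range.

## Working session

There is one attempt and no reset: what is moved stays moved. The work goes in short steps, Python scripts to look and compute and a tool call to move; the robot and the scene stay as the last step left them, time stands still between calls to the robot, and variables do not carry over. Pictures are saved under pics/ and viewed, at most 10 in all, crops included, and the job is handed in when it is done.

Besides the shell and the picture viewer there is one more tool, called after "Emit:" by a JSON object that holds its "fn" and its "kwargs", one argument or row to a line. jog_arm: Moves the arm, as the interface text tells. Its arguments: {"type":"object","properties":{"turn":{"type":"array","items":{"type":"array","items":{"type":"number"}}},"delta_pos":{"type":"array","items":{"type":"array","items":{"type":"number"}}},"gripper":{"type":"array","items":{"type":"number"}},"grip_force":{"type":"number"}},"required":["turn","delta_pos","gripper"]}

```bash
mkdir -p pics
python3 - <<'E'
from workcell import read_state, vision
import cv2
s=read_state();print(s['time'],s['tool_pos'],s['tcp_rot'],s['width'])
for n in ("scene","top"):
    im=vision.read_camera(n);cv2.imwrite(f"pics/{n}0.png",im[:,:,::-1])
    c=vision.calibration(n);print(n,c)
E
```

```text
0.0 [ 0.1803774  -0.64969123  0.22992583] [-3.11060902e+00 -4.23798758e-01  3.73112865e-04] 0.9978202491798874
scene {'vfov': 57.758245488354085, 'cx': 320.8164169516201, 'cy': 196.45771045201266, 'dist': array([-0.03350303,  0.        ,  0.        ,  0.        ,  0.        ]), 'R': array([[-0.86349179,  0.50428413,  0.00891253],
       [ 0.44801917,  0.77502508, -0.44566237],
       [-0.2316479 , -0.38083281, -0.89515676]]), 't': array([ 0.47148964, -0.23795729,  1.02465579])}
top {'vfov': 48.214431195069196, 'cx': 317.950658412928, 'cy': 200.39103653525382, 'dist': array([-0.11147278,  0.        ,  0.        ,  0.        ,  0.        ]), 'R': array([[-0.02792674, -0.99960488, -0.0031903 ],
       [-0.97074796,  0.02788165, -0.23847643],
       [ 0.23847115, -0.0035629 , -0.97114305]]), 't': array([0.06474286, 0.58916007, 0.99388917])}
```

View pics/scene0.png

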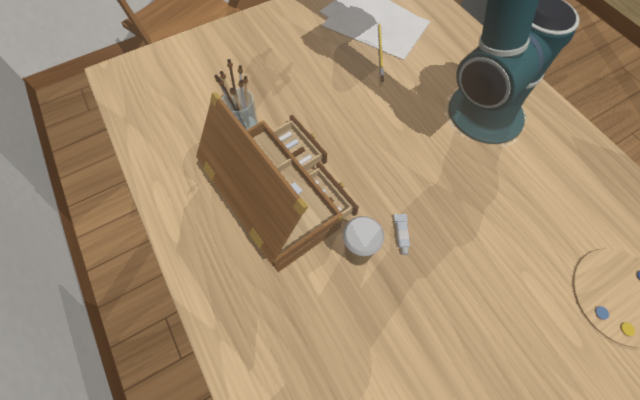

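View pics/top0.png

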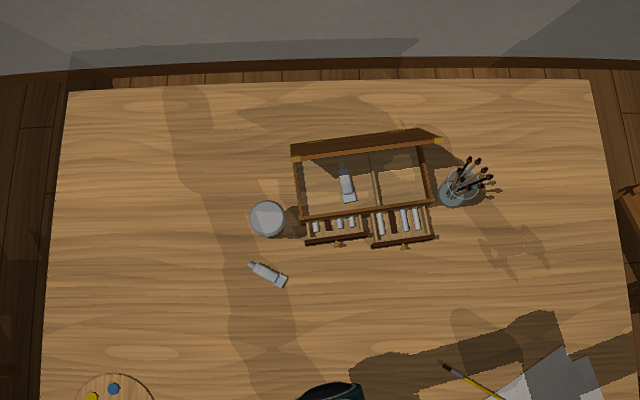

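The top view shows the box at about (290–440, 130–250), with the cup at (267,218) on its left, the jar at (460,188) on its right, and a tube in the tray at (347,185). I'll enlarge both views to read the corners.

Run:
```python
import cv2
a=cv2.imread("pics/top0.png")[120:260,240:440+60];cv2.imwrite("pics/topc.png",cv2.resize(a,None,fx=3,fy=3,interpolation=cv2.INTER_CUBIC))
a=cv2.imread("pics/scene0.png")[50:275,185:420];cv2.imwrite("pics/scc.png",cv2.resize(a,None,fx=2.6,fy=2.6,interpolation=cv2.INTER_CUBIC))
```

```text
(no output)
```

View pics/topc.png

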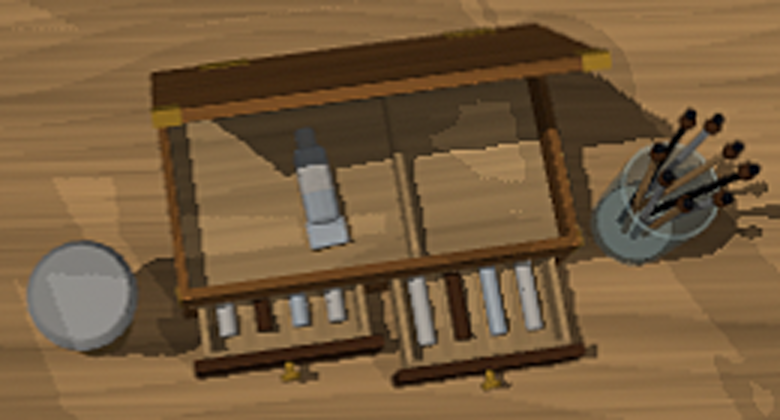

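View pics/scc.png

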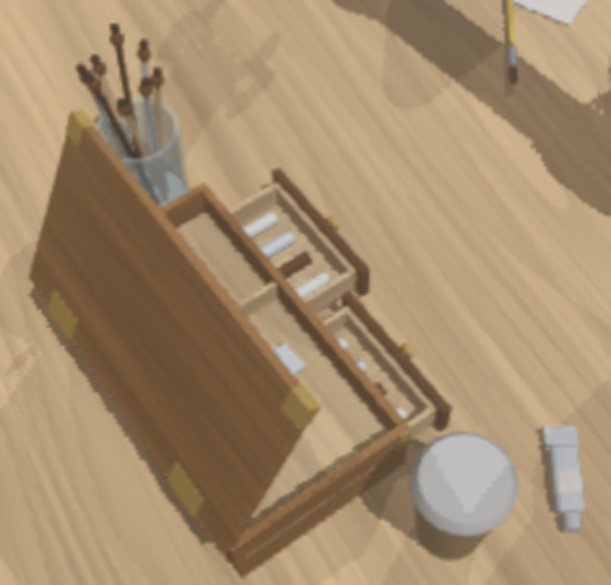

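```bash
cat > fit.py <<'E'
import numpy as np, cv2
from scipy.optimize import least_squares
from workcell import vision
C={n:vision.calibration(n) for n in("top","scene")}
def K(c): f=200/np.tan(np.radians(c['vfov']/2)); return np.array([[f,0,c['cx']],[0,f,c['cy']],[0,0,1.]])
def proj(n,P):
    c=C[n]; return cv2.projectPoints(np.array(P,float).reshape(-1,1,3),cv2.Rodrigues(c['R'])[0],c['t'],K(c),c['dist'])[0].reshape(-1,2)
def ray(n,px,z):
    c=C[n]; u=cv2.undistortPoints(np.array([[px]],float),K(c),c['dist'])[0,0]
    d=c['R'].T@np.array([*u,1]); o=-c['R'].T@c['t']; return o+d*(z-o[2])/d[2]
T=lambda u,v:("top",(240+u/3,120+v/3))
S=lambda u,v:("scene",(185+u/2.6,50+v/2.6))
def lid(a,s,y,h): # s from hinge, h above inner
    return (.09-s*np.cos(a)+h*np.sin(a), y, .082+s*np.sin(a)+h*np.cos(a))
obs=[(T(184,299),lambda p:(-.09,.16,.082)),(T(580,243),lambda p:(-.09,-.16,.082)),
(S(408,432),lambda p:(-.09,.16,.082)),(S(203,186),lambda p:(-.09,-.16,.082)),
(T(196,363),lambda p:(-.09-p[3],.157,.048)),(T(383,336),lambda p:(-.09-p[3],.003,.048)),
(T(394,375),lambda p:(-.09-p[4],-.003,.048)),(T(582,346),lambda p:(-.09-p[4],-.157,.048)),
(T(153,110),lambda p:lid(p[5],.18,.16,.01)),(T(609,55),lambda p:lid(p[5],.18,-.16,.01)),
(S(80,112),lambda p:lid(p[5],.18,-.16,.01)),(S(292,410),lambda p:lid(p[5],.18,.16,.01)),
(S(32,284),lambda p:lid(p[5],0,-.16,.01)),(S(238,545),lambda p:lid(p[5],0,.16,.01))]
def W(p,X):
    c,s=np.cos(p[2]),np.sin(p[2]); X=np.array(X); return np.array([p[0]+c*X[0]-s*X[1],p[1]+s*X[0]+c*X[1],X[2]])
def res(p): return np.concatenate([proj(o[0],W(p,f(p)))[0]-o[1] for o,f in obs])
if __name__=="__main__":
    r=least_squares(res,[.75,0,0,.05,.05,1.1],loss='soft_l1');p=r.x
    print(p.round(4));print(res(p).reshape(-1,2).round(1).tolist())
    for n,X in dict(lf=(-.1-p[3],.08,.0265),rf=(-.1-p[4],-.08,.0265),edge=lid(p[5],.18,0,.01),hinge=(.09,0,.082)).items(): print(n,W(p,X).round(3))
    print('cup',ray(*T(82,297),.127).round(3),'jar',ray(*T(675,190),.11).round(3),'tube',ray("top",(267,273),.01).round(3))
    print('cup sc',ray(*S(464,484),.127).round(3))
E
python3 fit.py
```

```text
[ 0.6507 -0.0576  0.1071  0.0467  0.0773  1.0391]
[[-1.6, -0.5], [0.3, 0.2], [1.2, -1.1], [1.2, -1.5], [-1.3, -0.1], [0.1, 0.2], [0.9, -0.6], [1.1, 0.3], [-0.5, 0.7], [0.3, -0.4], [-2.2, -0.2], [7.0, 0.7], [-1.3, -2.6], [-6.5, 4.8]]
lf [0.496 0.006 0.026]
rf [ 0.483 -0.156  0.026]
edge [ 0.658 -0.057  0.242]
hinge [ 0.74  -0.048  0.082]
cup [0.538 0.163 0.127] jar [ 0.613 -0.297  0.11 ] tube [0.427 0.177 0.01 ]
cup sc [0.546 0.166 0.127]
```

The fit is consistent: the box is at (0.651, −0.058) with yaw 0.107, the drawers are 47 and 77 mm open, and the lid is at 1.04 rad. I'll align the tool with the box, shut the fingers and move to a point in front of the right drawer.

Emit:
{"fn": "jog_arm", "kwargs": {
  "turn": [
    [0,0,0.082],
    [0,0,0.082],
    [0,0,0],
    [0,0,0],
    [0,0,0],
    [0,0,0],
    [0,0,0],
    [0,0,0],
    [0,0,0],
    [0,0,0],
    [0,0,0],
    [0,0,0],
    [0,0,0],
    [0,0,0],
    [0,0,0],
    [0,0,0],
    [0,0,0],
    [0,0,0],
    [0,0,0],
    [0,0,0]
  ],
  "delta_pos": [
    [0,0,0],
    [0,0,0],
    [0.019,-0.0305,0.005],
    [0.019,-0.0305,0.005],
    [0.019,-0.0305,0.005],
    [0.019,-0.0305,0.005],
    [0.019,-0.0305,0.005],
    [0.019,-0.0305,0.005],
    [0.019,-0.0305,0.005],
    [0.019,-0.0305,0.005],
    [0.019,-0.0305,0.005],
    [0.019,-0.0305,0.005],
    [0.019,-0.0305,0.005],
    [0.019,-0.0305,0.005],
    [0.019,-0.0305,0.005],
    [0.019,-0.0305,0.005],
    [0.019,-0.0305,0.005],
    [0.019,-0.0305,0.005],
    [0,0,0],
    [0,0,0]
  ],
  "gripper": [0,0,0,0,0,0,0,0,0,0,0,0,0,0,0,0,0,0,0,0]
}}

```text
time: 1.77
tool_pos: [0.4307, -0.131, 0.1506]
tcp_rot: [-3.136, -0.175, 0.002]
wrist_force: [-0.7, -0.9, -0.2]
width: 0.003
grip_force: 0.0
```

```bash
cat > st.py <<'E'
from workcell import read_state
import numpy as np
from scipy.spatial.transform import Rotation as R
s=read_state();x,y=s['tool_pos'][:2]-np.array([.6507,-.0576]);c,n=np.cos(.1071),np.sin(.1071)
print('t',s['time'],'box',np.round([c*x+n*y,-n*x+c*y,s['tool_pos'][2]],4),'w',s['width'],'F',np.round(s['wrist_force'],1),'q',np.round(s['q'],2))
print(R.from_rotvec(s['tcp_rot']).as_matrix().round(3).tolist())
E
python3 st.py
```

```text
t 1.7667 box [-0.2266 -0.0495  0.1506] w 0.0034612914793859966 F [-0.7 -0.9 -0.2] q [-0.35 -0.1   2.15 -0.    1.09  1.11]
[[0.994, 0.111, -0.002], [0.111, -0.994, 0.0], [-0.001, -0.001, -1.0]]
```

Emit:
{"fn": "jog_arm", "kwargs": {
  "turn": [
    [0,0,0],
    [0,0,0],
    [0,0,0],
    [0,0,0],
    [0,0,0],
    [0,0,0],
    [0,0,0],
    [0,0,0],
    [0,0,0],
    [0,0,0],
    [0,0,0],
    [0,0,0],
    [0,0,0],
    [0,0,0],
    [0,0,0],
    [0,0,0],
    [0,0,0],
    [0,0,0]
  ],
  "delta_pos": [
    [0,0,0.02],
    [0,0,0.02],
    [0,0,0.02],
    [0,0,0.02],
    [0,0,0.02],
    [0,0,0.02],
    [0,0,0],
    [0.01,0,0],
    [0.01,0,0],
    [0.01,0,0],
    [0.01,0,0],
    [0.01,0,0],
    [0.01,0,0],
    [0.01,0,0],
    [0.01,0,0],
    [0.01,0,0],
    [0.01,0,0],
    [0,0,0]
  ],
  "gripper": [0,0,0,0,0,0,0,0,0,0,0,0,0,0,0,0,0,0]
}}

```text
time: 3.27
tool_pos: [0.5331, -0.122, 0.0316]
tcp_rot: [3.137, 0.168, 0.004]
wrist_force: [-0.2, -1.2, -1.0]
width: -0.006
grip_force: 0.0
```

```bash
python3 st.py
```

```text
t 3.2667 box [-0.1238 -0.0514  0.0316] w -0.0063028167725994125 F [-0.2 -1.2 -1. ] q [-0.27  0.23  2.05  0.    0.86  1.19]
[[0.994, 0.107, 0.003], [0.107, -0.994, -0.0], [0.003, 0.001, -1.0]]
```

Emit:
{"fn": "jog_arm", "kwargs": {
  "turn": [
    [0,0,0],
    [0,0,0],
    [0,0,0]
  ],
  "delta_pos": [
    [0.003,0,0],
    [0.003,0,0],
    [0.003,0,0]
  ],
  "gripper": [0,0,0]
}}

```text
time: 3.52
tool_pos: [0.5387, -0.1211, 0.0311]
tcp_rot: [-3.137, -0.168, 0.002]
wrist_force: [-1.9, 0.6, 0.7]
width: 0.0
grip_force: 1.1
```

Emit:
{"fn": "jog_arm", "kwargs": {
  "turn": [
    [0,0,0],
    [0,0,0],
    [0,0,0]
  ],
  "delta_pos": [
    [0.002,0,0],
    [0.002,0,0],
    [0,0,0]
  ],
  "gripper": [0,0,0]
}}

```text
time: 3.77
tool_pos: [0.5432, -0.1206, 0.0311]
tcp_rot: [-3.137, -0.167, -0.0]
wrist_force: [-1.1, -0.4, -0.8]
width: 0.002
grip_force: 0.5
```

```bash
python3 st.py
python3 - <<'E'
from workcell import vision
import cv2
a=vision.read_camera("top")[120:260,240:500,::-1];cv2.imwrite("pics/t1.png",cv2.resize(a,None,fx=3,fy=3,interpolation=cv2.INTER_CUBIC))
E
```

```text
t 3.7667 box [-0.1136 -0.0512  0.0311] w 0.002472937885580431 F [-1.1 -0.4 -0.8] q [-0.26  0.25  2.03  0.    0.86  1.2 ]
[[0.994, 0.106, 0.0], [0.106, -0.994, 0.0], [0.0, -0.0, -1.0]]
```

View pics/t1.png

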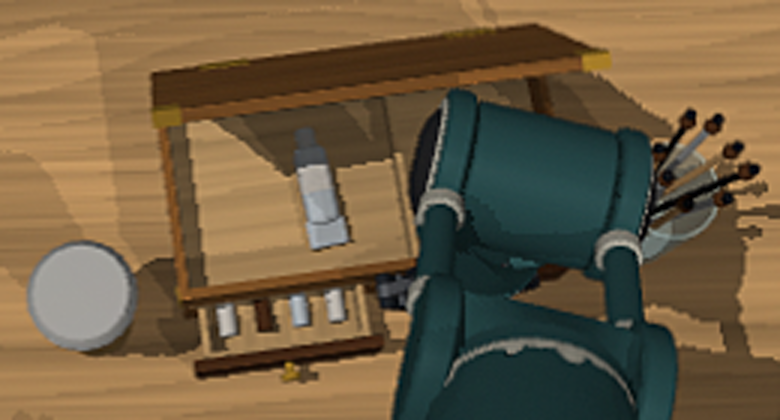

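The arm hides the right drawer front, but nothing else has moved. I'll push on in small steps until the stop is felt.

Emit:
{"fn": "jog_arm", "kwargs": {
  "turn": [
    [0,0,0],
    [0,0,0],
    [0,0,0]
  ],
  "delta_pos": [
    [0.002,0,0],
    [0.001,0,0],
    [0,0,0]
  ],
  "gripper": [0,0,0]
}}

```text
time: 4.07
tool_pos: [0.5453, -0.1204, 0.0311]
tcp_rot: [-3.137, -0.168, 0.003]
wrist_force: [-5.6, -0.2, 2.1]
width: 0.001
grip_force: 2.4
```

Emit:
{"fn": "jog_arm", "kwargs": {
  "turn": [
    [0,0,0],
    [0,0,0],
    [0,0,0]
  ],
  "delta_pos": [
    [0.002,0,0],
    [0.001,0,0],
    [0,0,0]
  ],
  "gripper": [0,0,0]
}}

```text
time: 4.32
tool_pos: [0.5453, -0.1203, 0.0308]
tcp_rot: [-3.136, -0.169, 0.013]
wrist_force: [-12.4, -1.7, 9.8]
width: -0.0
grip_force: 6.6
```

Emit:
{"fn": "jog_arm", "kwargs": {
  "turn": [
    [0,0,0],
    [0,0,0],
    [0,0,0]
  ],
  "delta_pos": [
    [0.002,0,0],
    [0,0,0],
    [0,0,0]
  ],
  "gripper": [0,0,0]
}}

```text
time: 4.57
tool_pos: [0.5452, -0.1201, 0.0305]
tcp_rot: [-3.136, -0.169, 0.019]
wrist_force: [-18.8, -3.7, 11.2]
width: 0.002
grip_force: 9.0
```

The stop is firm at the expected place, so the right drawer is shut. Next I back off, move across and push the left drawer.

Emit:
{"fn": "jog_arm", "kwargs": {
  "turn": [
    [0,0,0],
    [0,0,0],
    [0,0,0],
    [0,0,0],
    [0,0,0],
    [0,0,0],
    [0,0,0],
    [0,0,0],
    [0,0,0],
    [0,0,0],
    [0,0,0],
    [0,0,0],
    [0,0,0],
    [0,0,0],
    [0,0,0],
    [0,0,0],
    [0,0,0],
    [0,0,0]
  ],
  "delta_pos": [
    [-0.015,0,0],
    [-0.015,0,0],
    [-0.015,0,0],
    [-0.015,0,0],
    [-0.015,0,0],
    [0,-0.02,0],
    [0,-0.02,0],
    [0,-0.02,0],
    [0,-0.02,0],
    [0,-0.02,0],
    [0,0,0],
    [0.01,0,0],
    [0.01,0,0],
    [0.01,0,0],
    [0.01,0,0],
    [0.01,0,0],
    [0.01,0,0],
    [0,0,0]
  ],
  "gripper": [0,0,0,0,0,0,0,0,0,0,0,0,0,0,0,0,0,0]
}}

```text
time: 6.07
tool_pos: [0.5288, -0.0224, 0.0316]
tcp_rot: [3.137, 0.167, 0.005]
wrist_force: [0.6, -0.0, 0.8]
width: 0.005
grip_force: 0.0
```

```bash
python3 st.py
```

```text
t 6.0667 box [-0.1175  0.048   0.0316] w 0.004942527804088452 F [ 0.6 -0.   0.8] q [-0.09  0.2   2.09  0.    0.85  1.37]
[[0.994, 0.106, 0.003], [0.106, -0.994, -0.0], [0.003, 0.001, -1.0]]
```

Emit:
{"fn": "jog_arm", "kwargs": {
  "turn": [
    [0,0,0],
    [0,0,0],
    [0,0,0],
    [0,0,0]
  ],
  "delta_pos": [
    [0.003,0,0],
    [0.003,0,0],
    [0.002,0,0],
    [0,0,0]
  ],
  "gripper": [0,0,0,0]
}}

```text
time: 6.4
tool_pos: [0.5335, -0.0212, 0.0311]
tcp_rot: [3.137, 0.168, -0.0]
wrist_force: [-0.1, -0.2, -0.6]
width: -0.001
grip_force: 0.4
```

Emit:
{"fn": "jog_arm", "kwargs": {
  "turn": [
    [0,0,0],
    [0,0,0],
    [0,0,0]
  ],
  "delta_pos": [
    [0.002,0,0],
    [0.002,0,0],
    [0,0,0]
  ],
  "gripper": [0,0,0]
}}

```text
time: 6.65
tool_pos: [0.534, -0.0209, 0.0306]
tcp_rot: [-3.137, -0.168, 0.012]
wrist_force: [-9.2, -1.6, 7.0]
width: 0.0
grip_force: 4.7
```

```bash
python3 st.py
```

```text
t 6.65 box [-0.1121  0.049   0.0306] w 0.00017610835749912255 F [-9.2 -1.6  7. ] q [-0.09  0.22  2.07 -0.    0.86  1.38]
[[0.994, 0.107, -0.007], [0.107, -0.994, -0.0], [-0.007, -0.001, -1.0]]
```

Both drawers are against their stops. Next I retreat, go up and move over behind the lid's free edge.

Emit:
{"fn": "jog_arm", "kwargs": {
  "turn": [
    [0,0,0],
    [0,0,0],
    [0,0,0],
    [0,0,0],
    [0,0,0],
    [0,0,0],
    [0,0,0],
    [0,0,0],
    [0,0,0],
    [0,0,0],
    [0,0,0],
    [0,0,0],
    [0,0,0],
    [0,0,0],
    [0,0,0],
    [0,0,0],
    [0,0,0],
    [0,0,0],
    [0,0,0],
    [0,0,0]
  ],
  "delta_pos": [
    [-0.025,0,0],
    [-0.025,0,0],
    [0,0,-0.035],
    [0,0,-0.035],
    [0,0,-0.035],
    [0,0,-0.035],
    [0,0,-0.035],
    [0,0,-0.035],
    [0,0,-0.035],
    [0,0,-0.035],
    [0,0,0],
    [0.029,0.006,0],
    [0.029,0.006,0],
    [0.029,0.006,0],
    [0.029,0.006,0],
    [0.029,0.006,0],
    [0.029,0.006,0],
    [0.029,0.006,0],
    [0.029,0.006,0],
    [0,0,0]
  ],
  "gripper": [0,0,0,0,0,0,0,0,0,0,0,0,0,0,0,0,0,0,0,0]
}}

```text
time: 8.32
tool_pos: [0.7277, -0.0494, 0.3084]
tcp_rot: [-3.137, -0.167, -0.001]
wrist_force: [-0.9, 0.4, -0.9]
width: 0.001
grip_force: 0.0
```

```bash
python3 st.py
python3 - <<'E'
from workcell import vision
import cv2
a=vision.read_camera("scene")[50:275,185:420,::-1];cv2.imwrite("pics/s2.png",cv2.resize(a,None,fx=2.6,fy=2.6,interpolation=cv2.INTER_CUBIC))
E
```

```text
t 8.3167 box [ 7.750e-02 -1.000e-04  3.084e-01] w 0.0009413679851011702 F [-0.9  0.4 -0.9] q [-0.1   0.33  1.37  0.    1.43  1.36]
[[0.994, 0.106, 0.001], [0.106, -0.994, 0.0], [0.001, -0.0, -1.0]]
```

View pics/s2.png

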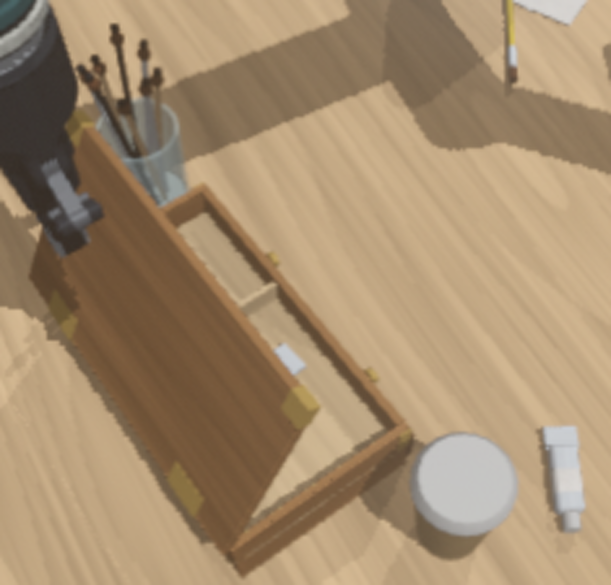

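Both drawers are shut, with only the knobs showing at (272,258) and (370,374). The fingertip is behind and above the lid, so I'll work out the arc.

Run:
```python
import numpy as np
from fit import lid
a=np.linspace(1.04,0,27);P=np.array([lid(t,.15,0,.01) for t in a])+[.011,0,0]
print(P[0],P[-1]);d=np.diff(P,axis=0);print([[round(x,4),0,round(-z,4)] for x,_,z in d])
```

```text
[0.033691   0.         0.21642284] [-0.049  0.     0.092]
[[np.float64(-0.0053), 0, np.float64(0.0028)], [np.float64(-0.0052), 0, np.float64(0.003)], [np.float64(-0.0051), 0, np.float64(0.0032)], [np.float64(-0.0049), 0, np.float64(0.0034)], [np.float64(-0.0048), 0, np.float64(0.0036)], [np.float64(-0.0047), 0, np.float64(0.0038)], [np.float64(-0.0045), 0, np.float64(0.004)], [np.float64(-0.0043), 0, np.float64(0.0042)], [np.float64(-0.0042), 0, np.float64(0.0043)], [np.float64(-0.004), 0, np.float64(0.0045)], [np.float64(-0.0038), 0, np.float64(0.0047)], [np.float64(-0.0036), 0, np.float64(0.0048)], [np.float64(-0.0034), 0, np.float64(0.0049)], [np.float64(-0.0032), 0, np.float64(0.0051)], [np.float64(-0.003), 0, np.float64(0.0052)], [np.float64(-0.0028), 0, np.float64(0.0053)], [np.float64(-0.0026), 0, np.float64(0.0054)], [np.float64(-0.0024), 0, np.float64(0.0055)], [np.float64(-0.0022), 0, np.float64(0.0056)], [np.float64(-0.0019), 0, np.float64(0.0057)], [np.float64(-0.0017), 0, np.float64(0.0058)], [np.float64(-0.0015), 0, np.float64(0.0058)], [np.float64(-0.0012), 0, np.float64(0.0059)], [np.float64(-0.001), 0, np.float64(0.0059)], [np.float64(-0.0008), 0, np.float64(0.006)], [np.float64(-0.0005), 0, np.float64(0.006)]]
```

Emit:
{"fn": "jog_arm", "kwargs": {
  "turn": [
    [0,0,0],
    [0,0,0],
    [0,0,0],
    [0,0,0],
    [0,0,0],
    [0,0,0],
    [0,0,0]
  ],
  "delta_pos": [
    [0,0,0.028],
    [0,0,0.028],
    [0,0,0.028],
    [0,0,0.007],
    [-0.013,0,0],
    [-0.013,0,0],
    [-0.01,0,0]
  ],
  "gripper": [0,0,0,0,0,0,0]
}}

```text
time: 8.95
tool_pos: [0.6867, -0.0528, 0.2212]
tcp_rot: [-3.137, -0.168, -0.001]
wrist_force: [0.1, -0.7, 0.3]
width: 0.0
grip_force: 0.0
```

Emit:
{"fn": "jog_arm", "kwargs": {
  "turn": [
    [0,0,0],
    [0,0,0],
    [0,0,0],
    [0,0,0],
    [0,0,0],
    [0,0,0],
    [0,0,0],
    [0,0,0],
    [0,0,0],
    [0,0,0]
  ],
  "delta_pos": [
    [-0.005,0,0.003],
    [-0.005,0,0.003],
    [-0.005,0,0.003],
    [-0.005,0,0.0035],
    [-0.005,0,0.0035],
    [-0.0045,0,0.004],
    [-0.0045,0,0.004],
    [-0.0045,0,0.004],
    [-0.004,0,0.0045],
    [-0.004,0,0.0045]
  ],
  "gripper": [0,0,0,0,0,0,0,0,0,0]
}}

```text
time: 9.78
tool_pos: [0.6409, -0.0579, 0.1826]
tcp_rot: [-3.137, -0.168, 0.001]
wrist_force: [0.6, -0.1, 3.1]
width: 0.003
grip_force: 1.3
```

```bash
python3 st.py
```

```text
t 9.7833 box [-0.0098  0.0007  0.1826] w 0.002862954314161907 F [ 0.6 -0.1  3.1] q [-0.13  0.24  1.73 -0.    1.18  1.34]
[[0.994, 0.107, -0.001], [0.107, -0.994, 0.0], [-0.001, -0.0, -1.0]]
```

Contact shows about 3 N on the path. I continue along the arc.

Emit:
{"fn": "jog_arm", "kwargs": {
  "turn": [
    [0,0,0],
    [0,0,0],
    [0,0,0],
    [0,0,0],
    [0,0,0],
    [0,0,0],
    [0,0,0],
    [0,0,0],
    [0,0,0],
    [0,0,0],
    [0,0,0],
    [0,0,0],
    [0,0,0],
    [0,0,0]
  ],
  "delta_pos": [
    [-0.004,0,0.005],
    [-0.0035,0,0.005],
    [-0.0035,0,0.005],
    [-0.003,0,0.005],
    [-0.003,0,0.005],
    [-0.003,0,0.005],
    [-0.0025,0,0.0055],
    [-0.0025,0,0.0055],
    [-0.002,0,0.0055],
    [-0.002,0,0.006],
    [-0.0015,0,0.006],
    [-0.0015,0,0.006],
    [-0.001,0,0.006],
    [-0.001,0,0.006]
  ],
  "gripper": [0,0,0,0,0,0,0,0,0,0,0,0,0,0]
}}

```text
time: 10.95
tool_pos: [0.6074, -0.0615, 0.106]
tcp_rot: [-3.137, -0.168, 0.001]
wrist_force: [-1.1, 0.1, 2.3]
width: 0.002
grip_force: 1.0
```

```bash
python3 st.py
```

```text
t 10.95 box [-0.0435  0.0008  0.106 ] w 0.0020550949403458454 F [-1.1  0.1  2.3] q [-0.14  0.25  1.87 -0.    1.03  1.32]
[[0.994, 0.107, -0.001], [0.107, -0.994, 0.0], [-0.0, -0.0, -1.0]]
```

Emit:
{"fn": "jog_arm", "kwargs": {
  "turn": [
    [0,0,0],
    [0,0,0],
    [0,0,0],
    [0,0,0]
  ],
  "delta_pos": [
    [-0.001,0,0.004],
    [0,0,0.003],
    [0,0,0.003],
    [0,0,0]
  ],
  "gripper": [0,0,0,0]
}}

```text
time: 11.28
tool_pos: [0.6064, -0.0616, 0.0959]
tcp_rot: [-3.137, -0.168, 0.001]
wrist_force: [-0.6, -0.3, -1.2]
width: 0.002
grip_force: 0.0
```

Emit:
{"fn": "jog_arm", "kwargs": {
  "turn": [
    [0,0,0],
    [0,0,0],
    [0,0,0]
  ],
  "delta_pos": [
    [0,0,0.002],
    [0,0,0.002],
    [0,0,0]
  ],
  "gripper": [0,0,0]
}}

```text
time: 11.53
tool_pos: [0.6067, -0.0616, 0.0925]
tcp_rot: [-3.137, -0.168, -0.0]
wrist_force: [-0.0, 0.0, -0.0]
width: 0.002
grip_force: 0.0
```

Emit:
{"fn": "jog_arm", "kwargs": {
  "turn": [
    [0,0,0],
    [0,0,0],
    [0,0,0]
  ],
  "delta_pos": [
    [0,0,0.001],
    [0,0,0.001],
    [0,0,0]
  ],
  "gripper": [0,0,0]
}}

```text
time: 11.78
tool_pos: [0.6069, -0.0616, 0.092]
tcp_rot: [-3.137, -0.168, -0.0]
wrist_force: [-2.8, 0.0, 6.6]
width: 0.002
grip_force: 3.6
```

Emit:
{"fn": "jog_arm", "kwargs": {
  "turn": [
    [0,0,0],
    [0,0,0],
    [0,0,0]
  ],
  "delta_pos": [
    [0,0,0.001],
    [0,0,0.001],
    [0,0,0]
  ],
  "gripper": [0,0,0]
}}

```text
time: 12.03
tool_pos: [0.6069, -0.0616, 0.0919]
tcp_rot: [3.137, 0.168, 0.0]
wrist_force: [-9.3, 1.0, 16.5]
width: 0.002
grip_force: 8.4
```

Emit:
{"fn": "jog_arm", "kwargs": {
  "turn": [
    [0,0,0],
    [0,0,0],
    [0,0,0],
    [0,0,0],
    [0,0,0],
    [0,0,0],
    [0,0,0],
    [0,0,0],
    [0,0,0],
    [0,0,0],
    [0,0,0],
    [0,0,0],
    [0,0,0]
  ],
  "delta_pos": [
    [0,0,-0.01],
    [0,0,-0.03],
    [0,0,-0.03],
    [0,0,-0.03],
    [0,0,-0.03],
    [0,0,-0.03],
    [0,0,-0.03],
    [-0.03,0,0],
    [-0.03,0,0],
    [-0.03,0,0],
    [-0.03,0,0],
    [-0.03,0,0],
    [0,0,0]
  ],
  "gripper": [0,0,0,0,0,0,0,0,0,0,0,0,0]
}}

```text
time: 13.12
tool_pos: [0.4531, -0.0776, 0.2784]
tcp_rot: [3.137, 0.166, -0.004]
wrist_force: [0.6, 0.5, 0.9]
width: 0.001
grip_force: 0.0
```

```bash
python3 st.py
python3 - <<'E'
from workcell import vision
import cv2
a=vision.read_camera("scene")[50:275,185:420,::-1];cv2.imwrite("pics/s3.png",cv2.resize(a,None,fx=2.6,fy=2.6,interpolation=cv2.INTER_CUBIC))
E
```

```text
t 13.1167 box [-0.1986  0.0012  0.2784] w 0.0012649149751962196 F [0.6 0.5 0.9] q [-0.22 -0.18  1.98 -0.    1.34  1.24]
[[0.994, 0.106, -0.002], [0.106, -0.994, -0.0], [-0.002, -0.0, -1.0]]
```

View pics/s3.png

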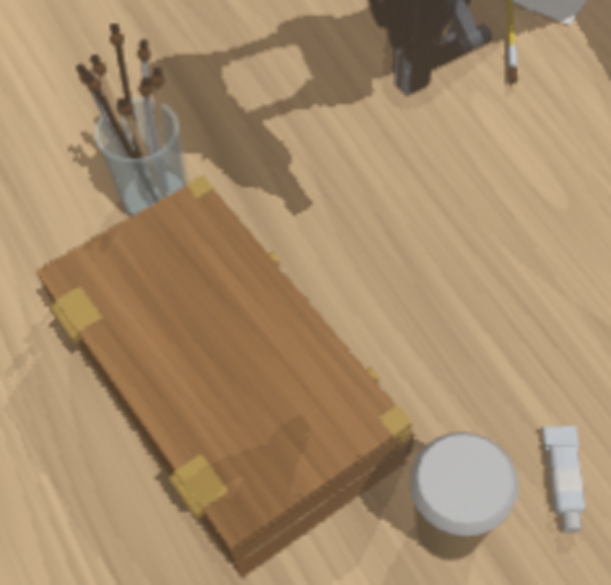

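The lid lies flat, both drawers are shut with only the knobs visible at the front edge, and the jar, cup and tube have not moved. The arm is clear of everything, so I hand the job in.

```bash
python3 -c "
from workcell import ticket
print(ticket.finish_job())"
```

```text
the job is handed in; nothing more can be done
None
```

I pushed both drawers home to their stops and lowered the lid gently until it lay flat on the rim, leaving the jar, the cup and the tube on the table where they stood; the job is handed in at about 13 s, with no verdict shown.

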